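# Fold down the check flags of a specimen series

## Robot

A 6-joint arm with a two-finger parallel gripper is mounted at the origin on a cart in front of the work surface, level with it; the furniture and walls round the work are solid. World frame = base frame: x ahead of the robot, y to its left, z up, the work surface at z = 0. Lengths are in m, angles in degrees, forces in N, time in s.
With the tool pointing down it reaches from about 0.325 to 0.775 m from the base axis. Payload 5.5 kg.
Tool frame: the origin (TCP) lies at the centre of the arm's flange, where the gripper is bolted on; the fingertips stand 182 mm ahead of it and the grasp point (between the pads) lies 163 mm ahead of it; z points along the fingers, y is the line along which they close (so a half turn about z gives the same grasp; the last joint's range is limited). The gripper opens to 88 mm and grips with 3 to 60 N. Pads are 20 mm wide; open, the fingers measure 115 mm over their backs; the gripper's body (75 mm by 178 mm) begins 61 mm behind the grasp point.
Start: joints at [-72.462, 5.22, 70.514, -0, 104.267, -3.249], TCP at [0.213, -0.561, 0.405] pointing down, gripper open.
Joint ranges: [-164.24, 164.24], [-49.07, 125.15], [9.68, 141.18], [-86.29, 266.29], [3.28, 154.24], [-151.56, 151.56]. Speed limits (degrees/s): [147.25, 147.25, 172.46, 180, 180, 180].

## Interface

Orientations are given as [roll, pitch, yaw] about the fixed x, y, z axes, in that order (R = Rz(yaw) Ry(pitch) Rx(roll)).
In Python, from station import r gives the robot as it stands. The module is installed in compiled form; this text tells all that it offers. Calls block until the motion is done:
- r.reach(position, orientation): joint-space move of the TCP to a pose.
- r.servo_line(position, rotation=None, speed=0.15): straight line of the TCP; rotation=None keeps the orientation; speed is the mean speed in m/s.
- r.move_joints(angles): joint-space move.
- r.let_go() and r.grab(squeeze=None): open the fingers fully, or close them until they stop; squeeze is the grip in N (None keeps the last).
- r.wait(seconds).
- r.inverse_kinematics(position, orientation): joint angles nearest the present ones, or None.
- r.sense(): the state.
- r.snapshot(name): name is "scene" or "side" or "wrist"; returns a dict with "frame" (420x560x3 uint8, red, green, blue), "fx", "fy", "cx", "cy" (pixels), "dist_coeffs" ([k1, k2, p1, p2, k3] as OpenCV has them; the pictures are not rectified), "R" (3x3) and "t" (3): a world point X has camera coordinates R X + t. Camera axes: x right, y down, z forward; pixel columns grow to the right and rows downward; lengths in m; the calibration is good to about 2 mm. A picture is of the moment at which its call begins. There is no depth.
A pose or a line that the arm cannot do raises r.IKError and nothing moves.
- r.hand_in(): hands the job in; it is judged then, once.
The state is a dict: "clock": time; "joints": joint angles; "joint_vel": joint speeds; "joint_torque": joint torques, N m; "tcp_pos": TCP position; "orientation": TCP orientation; "contact_force": force on the tool from outside, world axes, zero at the start; "torque": the same for the moment, N m; "opening": finger opening in m; "gripper_force": force on a finger pad.
Only numpy, scipy, OpenCV 4.12 (cv2) and the standard library are available. Lean on these libraries where they do the work, as an engineer would, in place of code of your own. Each camera call takes 0.05 s, during which the arm holds its last target. There are 200 camera calls.

## Task

This series of resin pucks has been examined, so mark it as done: beginning at the green dot, run your fingertips lightly along the curved row close above the holder, so that the five orange flags fold over flat one after another. Only stroke the flags, do not press hard on them or on the holder, and neither pick up nor shift any of the pucks or the other things on the bench.

Things in the scene. Friction and masses are not known exactly. Their poses are not given: they have to be found in the camera images.
- holder: grey series holder, a fixed plate 150 x 290 x 8 mm; origin: centre of its underside, z up. Five orange flags stand along a black line, an arc of radius 150 mm about (-168, 0) mm of its frame, 45 mm apart; 56 mm outside each (arc of radius 206 mm) is a white disc with a loose puck. The row runs from +y to -y; a green dot 28 mm before flag 1 marks its start
- flag_1 (a joint): hinge of flag 1 (the first, next to the green dot): 0 = upright, 1.55 = lying flat along the row, away from the green dot; it cannot lean the other way. Orange tab 20 mm wide across the row, 3 mm thick, reaching 28 mm from its hinge; friction of 0.008 N m keeps it where it is left, so it ends only as flat as it is pushed
- hinge_1 (a point): middle of the hinge of flag 1, at x, y = (-44.2, 84.7) mm of the holder, 3 mm above the deck and 11 mm above the worktop; its two small cheeks reach 5.5 mm above the deck; fixed to the holder
- flag_2 (a joint): hinge of flag 2: 0 = upright, 1.55 = lying flat along the row, away from the green dot; it cannot lean the other way. Orange tab 20 mm wide across the row, 3 mm thick, reaching 28 mm from its hinge; friction of 0.008 N m keeps it where it is left, so it ends only as flat as it is pushed
- hinge_2 (a point): middle of the hinge of flag 2, at x, y = (-24.7, 44.3) mm of the holder, 3 mm above the deck and 11 mm above the worktop; its two small cheeks reach 5.5 mm above the deck; fixed to the holder
- flag_3 (a joint): hinge of flag 3: 0 = upright, 1.55 = lying flat along the row, away from the green dot; it cannot lean the other way. Orange tab 20 mm wide across the row, 3 mm thick, reaching 28 mm from its hinge; friction of 0.008 N m keeps it where it is left, so it ends only as flat as it is pushed
- hinge_3 (a point): middle of the hinge of flag 3, at x, y = (-18.0, 0.0) mm of the holder, 3 mm above the deck and 11 mm above the worktop; its two small cheeks reach 5.5 mm above the deck; fixed to the holder
- flag_4 (a joint): hinge of flag 4: 0 = upright, 1.55 = lying flat along the row, away from the green dot; it cannot lean the other way. Orange tab 20 mm wide across the row, 3 mm thick, reaching 28 mm from its hinge; friction of 0.008 N m keeps it where it is left, so it ends only as flat as it is pushed
- hinge_4 (a point): middle of the hinge of flag 4, at x, y = (-24.7, -44.3) mm of the holder, 3 mm above the deck and 11 mm above the worktop; its two small cheeks reach 5.5 mm above the deck; fixed to the holder
- flag_5 (a joint): hinge of flag 5 (the last): 0 = upright, 1.55 = lying flat along the row, away from the green dot; it cannot lean the other way. Orange tab 20 mm wide across the row, 3 mm thick, reaching 28 mm from its hinge; friction of 0.008 N m keeps it where it is left, so it ends only as flat as it is pushed
- hinge_5 (a point): middle of the hinge of flag 5, at x, y = (-44.2, -84.7) mm of the holder, 3 mm above the deck and 11 mm above the worktop; its two small cheeks reach 5.5 mm above the deck; fixed to the holder
- puck_black: black resin puck, 31 mm across, 21 mm high, loose on a white disc of the holder; origin: centre of its underside
- puck_red: red resin puck, 31 mm across, 18 mm high, loose on a white disc of the holder; origin: centre of its underside
- puck_cream: cream resin puck, 31 mm across, 24 mm high, loose on a white disc of the holder; origin: centre of its underside
- puck_small_black: flat black resin puck, 31 mm across, 16 mm high, loose on a white disc of the holder; origin: centre of its underside
- puck_green: dark green resin puck, 40 mm across, 22 mm high, loose on a white disc of the holder; origin: centre of its underside
- tape_1: bystander: roll of brown tape, 96 mm across, 48 mm high, right of the work; loose; origin: centre of its underside
- blower: bystander: red rubber dust blower, 47 mm wide, 118 mm high, behind the work; loose; origin: centre of its underside
- objective: bystander: black spare microscope objective, 60 mm across, 48 mm high, at the front, right of the work; loose; origin: centre of its underside
- vial_1: bystander: brown sample vial with black cap, 24 mm across, 54 mm high, in the shallow white tray right of the work; loose; origin: centre of its underside

How it is judged (in metres and radians):
On the way, in this order (a step that is already met when the one before it is completed fails the run):
1. flag 1 is folded most of the way over (value of joint flag_1 above 0.8 rad), for 0.02 s.
2. flag 2 is folded most of the way over (value of joint flag_2 above 0.8 rad), for 0.02 s.
3. flag 3 is folded most of the way over (value of joint flag_3 above 0.8 rad), for 0.02 s.
4. flag 4 is folded most of the way over (value of joint flag_4 above 0.8 rad), for 0.02 s.
5. flag 5 is folded most of the way over (value of joint flag_5 above 0.8 rad), for 0.02 s.
At the end, for the whole second after the job is handed in: all five flags lie folded at least 1.15 rad (66 degrees) from upright, and every puck and bystander is within 10 mm of where it stood (value of joint each of flag_1, flag_2, flag_3, flag_4, flag_5 above 1.15 rad and distance of each of puck_black, puck_red, puck_cream, puck_small_black, puck_green, tape_1, blower, objective, vial_1 from where it was at the start of the episode below 0.01 m); the robot touches nothing.
It fails at once if a puck was picked up or shifted by more than 10 mm (distance of any of puck_black, puck_red, puck_cream, puck_small_black, puck_green from where it was at the start of the episode above 0.01 m).
It fails at once if a bystander was picked up or shifted by more than 10 mm (distance of any of tape_1, blower, objective, vial_1 from where it was at the start of the episode above 0.01 m).
It fails at once if the holder or its flags were pressed hard (over 25 N) (contact force between the fingers and holder above 25 N).
It also fails if it takes over 40 s, if anything falls off the work surface, if the arm or the gripper's body presses on something with over 40 N, if the wrist force passes 120 N, or if a joint passes its speed limit or range.

## Working session

There is one attempt and no reset: what is moved stays moved. The work goes in short steps, each a Python script; the robot and the scene stay as the last script left them, time stands still between calls to the robot, and variables do not carry over. Pictures are saved under pics/ and viewed, at most 10 in all, crops included, and the job is handed in when it is done.

```bash
mkdir -p pics
python3 - <<'E'
from station import r
import cv2,pickle
d={n:r.snapshot(n) for n in("scene","side","wrist")}
pickle.dump(d,open("snap.pkl","wb"))
for n in d: cv2.imwrite(f"pics/{n}.png",cv2.resize(d[n]["frame"][:,:,::-1],(800,600),interpolation=cv2.INTER_CUBIC))
s=r.sense();print(s["clock"],s["opening"],s["orientation"],s["contact_force"])
for n in d: print(n,d[n]["R"],d[n]["t"],d[n]["fx"],d[n]["dist_coeffs"])
E
```

```text
0.15 0.08765544924258353 [-1.79913759e+02 -4.47822707e-03  2.07853042e+01] [-0.1327476  -0.03372811 -0.3456931 ]
scene [[-7.07952766e-01 -7.06259605e-01  5.01928967e-04]
 [-3.44274033e-01  3.44478677e-01 -8.73389850e-01]
 [ 6.16667067e-01 -6.18491562e-01 -4.87021475e-01]] [0.41713684 0.26940498 0.95483309] 432.68924899077666 [-0.00017536  0.          0.          0.          0.        ]
side [[-0.96180821 -0.27297961  0.02017656]
 [-0.12957227  0.38912091 -0.91202848]
 [ 0.24111405 -0.87981081 -0.40963027]] [0.55986902 0.12815369 0.90665135] 413.869692775767 [-0.08576529  0.          0.          0.          0.        ]
wrist [[ 0.35428231 -0.93513768 -0.00124813]
 [-0.90283093 -0.3423899   0.26012585]
 [-0.24368083 -0.09103114 -0.96557391]] [-0.59968496 -0.03149884  0.38965827] 305.1386587682463 [-0.05447677  0.          0.          0.          0.        ]
```

View pics/scene.png

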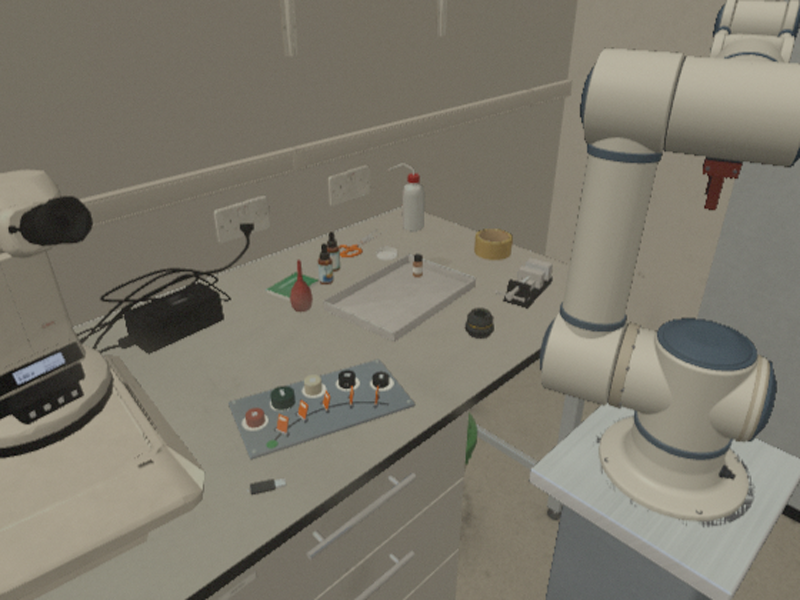

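View pics/side.png

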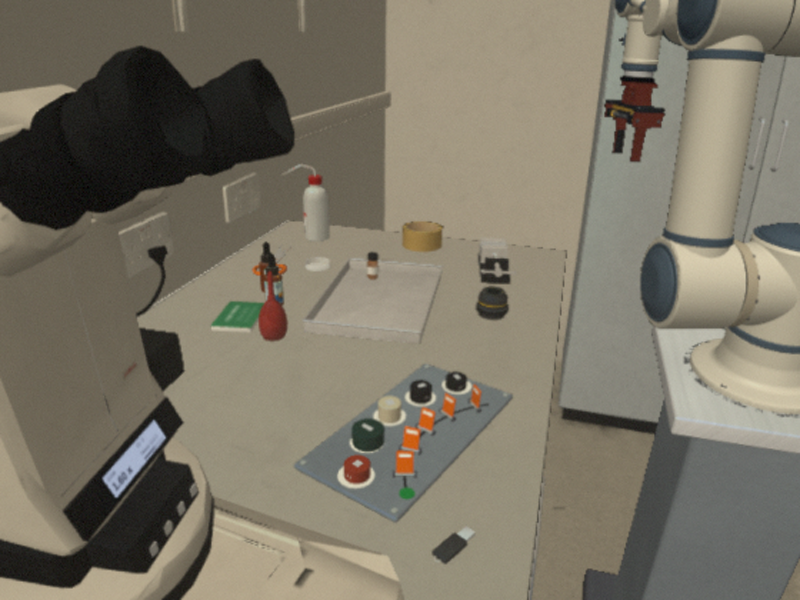

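The scene picture shows the holder at about (230–415, 360–455), with the green dot at (272, 443). The side picture shows it at (297–512, 365–518), with the dot at (406, 493). I'll enlarge both.

Run:
```python
import cv2,pickle
d=pickle.load(open("snap.pkl","rb"))
for n,(x,y,w,h,s) in {"scene":(155,245,140,80,5.5),"side":(202,250,162,118,4.9)}.items():
    c=d[n]["frame"][y:y+h,x:x+w,::-1]
    cv2.imwrite(f"pics/{n}_c.png",cv2.resize(c,None,fx=s,fy=s,interpolation=cv2.INTER_CUBIC))
```

```text
(no output)
```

View pics/scene_c.png

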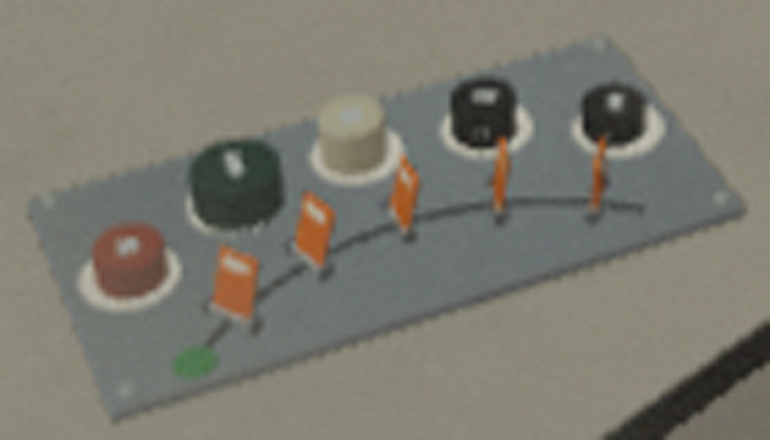

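View pics/side_c.png

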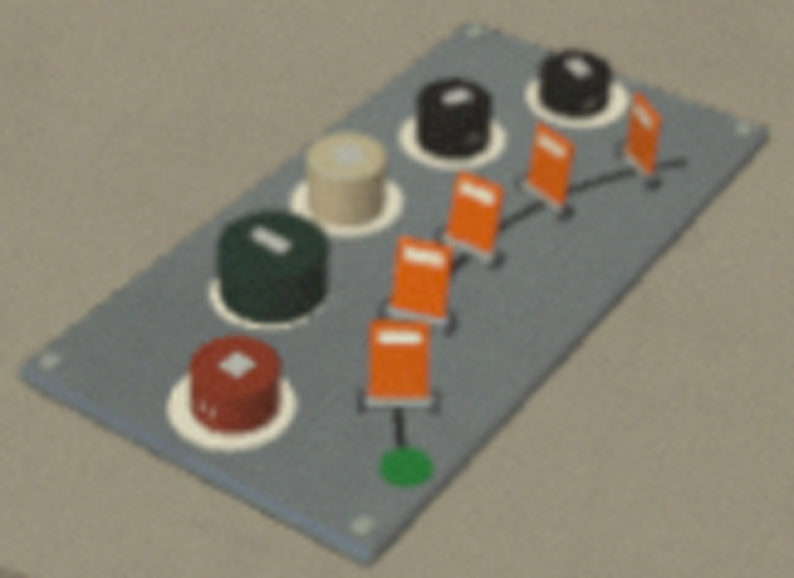

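The crops give the four deck corners and the green dot in both views. Scene crop: corners (32,212), (605,38), (745,207), (112,413) and dot (195,362). Side crop: corners (22,374), (470,24), (768,130), (368,553) and dot (406,467).

```bash
cat > geo.py <<'E'
import cv2,pickle,numpy as np
from scipy.optimize import least_squares
d=pickle.load(open("snap.pkl","rb"))
def K(c): return np.array([[c["fx"],0,c["cx"]],[0,c["fy"],c["cy"]],[0,0,1.]])
def proj(n,X):
    c=d[n];return cv2.projectPoints(np.atleast_2d(np.float64(X)),cv2.Rodrigues(c["R"])[0],np.float64(c["t"]),K(c),np.array(c["dist_coeffs"]))[0][:,0]
def tri(p,q): # scene, side px in 800x600 pictures
    p,q=(np.array(p)+.5)*.7-.5,(np.array(q)+.5)*.7-.5
    s=least_squares(lambda X:np.r_[proj("scene",X)[0]-p,proj("side",X)[0]-q],[.5,.2,.1]);return s.x.round(3),np.abs(s.fun).max().round(1)
def plane(n,p,z):
    p=(np.array(p)+.5)*.7-.5
    return least_squares(lambda X:proj(n,[X[0],X[1],z])[0]-p,[.5,.0]).x.round(3)
E
python3 - <<'E'
from geo import *
H=np.array([[75,145,8],[75,-145,8],[-75,-145,8],[-75,145,8],[-62.1,106.2,8]])/1e3
px={"scene":np.array([[32,212],[605,38],[745,207],[112,413],[195,362]])/5.5+[155,245],
"side":np.array([[22,374],[470,24],[768,130],[368,553],[406,467]])/4.9+[202,250]}
for k,s in(("scene",5.5),("side",4.9)): px[k]+=.5/s-.5
def W(v,P):
    c,s=np.cos(v[2]),np.sin(v[2]);return np.c_[P[:,0]*c-P[:,1]*s+v[0],P[:,0]*s+P[:,1]*c+v[1],P[:,2]]
for ns in(("scene",),("side",),("scene","side")):
    s=least_squares(lambda v:np.concatenate([(proj(n,W(v,H))-px[n]).ravel() for n in ns]),[.5,.2,0.])
    print(ns,s.x[:2].round(4),np.degrees(s.x[2]).round(2),s.fun.round(1))
print("blower base",plane("scene",(302,308),.0),plane("side",(273,338),0),"top",tri((299,263),(271,285)))
print("eyepiece r",tri((75,220),(265,105)),"stage corner",plane("scene",(203,490),.0))
h=np.array([[-44.2,84.7,11],[-24.7,44.3,11],[-18,0,11],[-24.7,-44.3,11],[-44.2,-84.7,11]])/1e3
print(W(s.x,h).round(3)); print((proj("scene",W(s.x,h))-[155,245])*5.5,(proj("side",W(s.x,h))-[202,250])*4.9)
E
```

```text
('scene',) [0.4896 0.2944] -18.19 [-1.4 -1.7  0.5 -0.9  0.8 -0.1 -0.1  0.9  0.3  0.8]
('side',) [0.4891 0.2941] -18.3 [-1.6 -1.2 -0.5 -1.1  1.  -0.5  0.7  1.1  0.3  0.3]
('scene', 'side') [0.4893 0.2943] -18.26 [-1.3 -1.8  0.6 -0.9  0.9  0.  -0.   0.9  0.3  0.9 -1.7 -1.2 -0.6 -1.1
  0.9 -0.5  0.7  1.1  0.2  0.3]
blower base [0.782 0.115] [0.78  0.122] top (array([0.783, 0.111, 0.098]), np.float64(3.3))
eyepiece r (array([0.503, 0.597, 0.438]), np.float64(1.8)) stage corner [0.465 0.537]
[[0.474 0.389 0.011]
 [0.48  0.344 0.011]
 [0.472 0.3   0.011]
 [0.452 0.26  0.011]
 [0.421 0.228 0.011]]
[[231.41691772 316.11118933]
 [308.05876016 259.63698897]
 [398.61394754 220.59737983]
 [496.83628309 200.25220723]
 [596.89828612 199.11692647]] [[397.08640313 401.07147299]
 [415.6999238  316.23421992]
 [466.81348273 247.07511777]
 [542.77659076 195.93989836]
 [636.61372757 163.68597191]]
```

Both cameras agree on the holder: (0.489, 0.294) m, yaw −18.3°. The predicted hinges fall within about 1 pixel of where they appear. The blower and microscope are well clear of the path. Next I close the fingers, check IK along the whole arc, and go above the start.

```bash
cat > path.py <<'E'
import numpy as np
C=np.array([.4893,.2943]);Y=np.radians(-18.26)
Rm=np.array([[np.cos(Y),-np.sin(Y)],[np.sin(Y),np.cos(Y)]])
def pose(th,tip):   # th: angle on the arc in degrees, tip: fingertip height
    t=np.radians(th);p=C+Rm@[-.168+.15*np.cos(t),.15*np.sin(t)]
    return [*p,tip+.182],[180,0,th+90+np.degrees(Y)]
TH=np.linspace(45.5,-49,16)
E
python3 - <<'E'
from station import r
from path import *
import cv2
for th in TH:
    j=r.inverse_kinematics(*pose(th,.0165)); print(round(th,1),None if j is None else np.round(j))
r.grab(5)
r.reach(*pose(TH[0],.10))
s=r.sense();print(s["clock"],s["tcp_pos"],s["orientation"],s["opening"],s["contact_force"])
cv2.imwrite("pics/above.png",cv2.resize(r.snapshot("side")["frame"][:,:,::-1],(800,600)))
E
```

```text
45.5 [39. 12. 84. -0. 84. 12.]
39.2 [37. 11. 85. -0. 84. 16.]
32.9 [36. 10. 86. -0. 84. 21.]
26.6 [34.  9. 87. -0. 84. 26.]
20.3 [33.  8. 89. -0. 83. 31.]
14.0 [32.  6. 90. -0. 83. 36.]
7.7 [30.  5. 92. -0. 83. 41.]
1.4 [29.  3. 94. -0. 83. 46.]
-4.9 [28.  1. 96. -0. 83. 51.]
-11.2 [27. -1. 98. -0. 83. 57.]
-17.5 [ 26.  -4. 100.  -0.  83.  62.]
-23.8 [ 25.  -6. 103.  -0.  83.  67.]
-30.1 [ 25.  -9. 105.  -0.  83.  73.]
-36.4 [ 24. -11. 107.  -0.  84.  79.]
-42.7 [ 24. -14. 110.  -0.  84.  85.]
-49.0 [ 24. -17. 112.  -0.  85.  91.]
5.025 [0.46364126 0.41504126 0.28211173] [1.79986812e+02 6.79694530e-03 1.17173018e+02] 0.00042401251411074836 [-0.88168356  0.81644418 -0.12692258]
```

View pics/above.png

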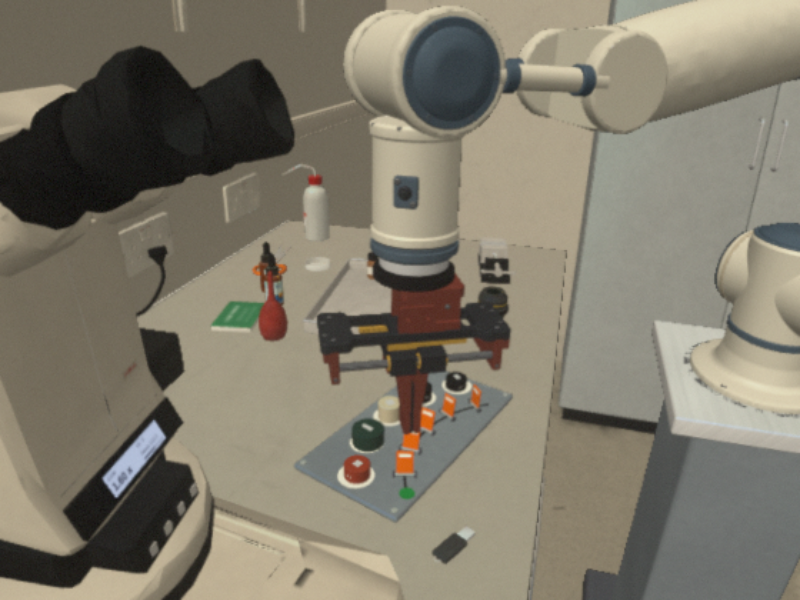

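The closed fingertips, at (412, 432), hang above the green dot, and the gripper body is clear of the microscope and pucks. Now I lower and stroke along the row.

Run:
```python
from station import r
from path import *
import cv2
p,o=pose(TH[0],.0165); r.servo_line(p,o,.08)
s=r.sense();print("down",s["tcp_pos"],s["contact_force"].round(1))
for th in TH[1:]:
    r.servo_line(*pose(th,.0165),.06)
    s=r.sense();print(round(th,1),round(s["tcp_pos"][2]-.182,4),np.round(s["contact_force"],1))
p,o=pose(TH[-1],.13); r.servo_line(p,o,.12)
r.reach([.38,-.15,.36],o)
f=r.snapshot("side")["frame"][250:368,202:364,::-1]
g=r.snapshot("scene")["frame"][245:325,155:295,::-1]
a=cv2.resize(f,(480,350),interpolation=cv2.INTER_CUBIC);b=cv2.resize(g,(480,274)[:2],interpolation=cv2.INTER_CUBIC)
cv2.imwrite("pics/after.png",np.vstack([a,b])[:600]);print(r.sense()["clock"])
```

```text
down [0.46333065 0.41576573 0.19935522] [-0.6 -0.7 -0.3]
39.2 0.017 [-0.2 -0.1 -0.1]
32.9 0.0166 [ 1.1 -1.4 -0.3]
26.6 0.0165 [-0.9  0.9  0.2]
20.3 0.0165 [ 0.1  0.2 -0.5]
14.0 0.0165 [-0.5  0.3  0.5]
7.7 0.0165 [0.6 0.2 0.9]
1.4 0.0166 [ 0.6  0.4 -0.7]
-4.9 0.0165 [ 0.4 -0.2 -0.2]
-11.2 0.0166 [0.1 0.2 0.3]
-17.5 0.0166 [-0.3 -0.1  0.3]
-23.8 0.0165 [-0.1 -0.3  0.3]
-30.1 0.0166 [-0.6 -0.2  0.2]
-36.4 0.0165 [-0.2 -0.2 -0. ]
-42.7 0.0166 [ 0.2  0.1 -0.6]
-49.0 0.0166 [ 0.3  1.2 -0.3]
15.2
```

View pics/after.png

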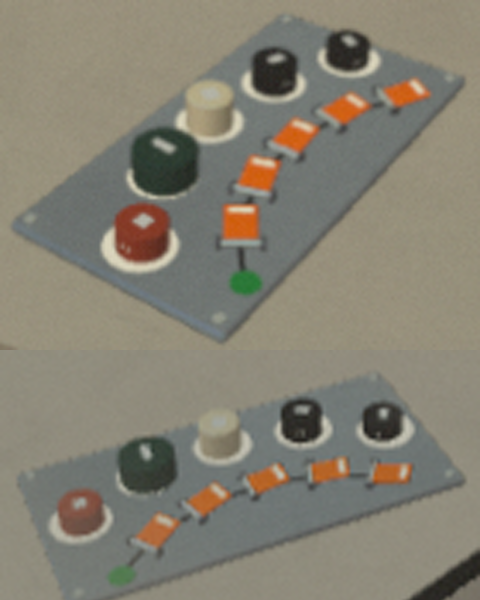

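All five flags lie flat along the row, from (240, 225) to (405, 95) in the side view, and the pucks have not moved. The arm is clear, so I hand in.

```bash
python3 -c "
from station import r
print(r.hand_in())"
```

```text
the job is handed in; nothing more can be done
None
```

I stroked all five flags flat in order from the green dot and handed the job in at about 15 s of the 40 s limit; sampled contact forces stayed under about 2 N, the pucks look unmoved in the final pictures, and no verdict was returned.

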